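Raise the jig's counterweighted barrier and push the stock home

ROBOT

A 7-joint arm with a two-finger parallel gripper is mounted at the origin on a cart in front of the work surface, level with it; the furniture and walls round the work are solid. World frame = base frame: x ahead of the robot, y to its left, z up, the work surface at z = 0. Lengths are in m, angles in rad, forces in N, time in s.
With the tool pointing down it reaches from about 0.425 to 0.875 m from the base axis. Payload 4.7 kg.
Tool frame: the origin (TCP) lies where the fingers leave the gripper's body, on its centre line; the fingertips stand bot.nose_length ahead of it and the grasp point (between the pads) lies 54 mm ahead of it (bot.nose_length is the distance from the TCP to the fingertips, in m); z points along the fingers, y is the direction in which the jaws open and shut (so a half turn about z gives the same grasp; the last joint's range is limited). The gripper opens to 85 mm and grips with 20 to 120 N. Pads are 22 mm wide; open, the fingers measure 114 mm over their backs; the gripper's body (76 mm by 85 mm) begins 54 mm behind the grasp point. The pads swing forward as they close: fully open they stand 13 mm farther back than shut.
Start: joints at [-1.154, 0.321, -0.07, 1.45, 0.023, 1.371, -0.057], TCP at [0.255, 0.598, 0.304] pointing down, gripper open.
Joint ranges: [-2.86, 2.86], [-0.3, 2.09], [-1.38, 1.24], [0.06, 2.45], [-1.56, 4.7], [0.09, 2.05], [-2.69, 2.69]. Speed limits (rad/s): [2.57, 2.57, 3.14, 3.14, 3.14, 3.14, 3.14].

INTERFACE

Orientations are given as a unit quaternion [w, x, y, z].
In Python, from rig import status, vision, job, bot gives the robot as it stands. The module is installed in compiled form; this text tells all that it offers.
- The arm moves only by the tool play_rows, never from a script. Its argument "deltas" is a list of rows, each a list of 5 numbers: the shift along the tool's x, y, z in cm, then the turn about the tool's z in degrees, then the finger opening in cm, from 0 to 8.54. In form: [[x, y, z, spin, gripper], ...]. A call has 1 to 10 rows; each row shifts and turns the commanded pose from where the row before left it, along the tool's axes as they then stand; what a row does not reach is not made up. A row lasts 1/12 s, in which the tool goes at most 41.7 mm and 7.16 degrees, less where a joint would pass 70% of its speed; a pose out of reach is approached as far as the arm can. A call is refused whole if a number of a shift passes 4.17 or a number of a turn 7.16, either way. A call with a gripper value outside its range is refused whole. The fingers move at their own pace and stop on an object; "newtons" is the grip in N (left out, the last holds). Time passes only in rows, so rows that do not move let the fingers close. It gives the time, the measured TCP pose, the force and the opening at its end, in the units of the state.
- status.sense(): the state, without advancing time (a new reading comes with each control period).
- vision.read_camera(name): name is "scene" or "top"; returns a dict with "color" (480x640x3 uint8, red, green, blue), "z_map" (480x640 float32, m along the optical axis (not along the pixel's ray), 0 where there is no reading), "fx", "fy", "cx", "cy" (pixels), "eye" and "attitude" of the camera in the world. Camera axes: x right, y down, z forward; pixel columns grow to the right and rows downward; lengths in m; the calibration is good to about 2 mm. A picture is of the moment at which its call begins.
- job.job_done(): hands the job in, once; it reports no verdict.
The state is a dict: "clock": time; "joints": joint angles; "qvel": joint speeds; "joint_efforts": joint torques, N m; "tcp_pos": TCP position; "tool_rot": TCP orientation; "ft_force": force on the tool from outside, world axes, zero at the start; "ft_torque": the same for the moment, N m; "gripper_width": finger opening in m.
Only numpy, scipy, OpenCV 4.12 (cv2) and the standard library are available. Lean on these libraries where they do the work, as an engineer would, in place of code of your own. Each camera call takes 0.05 s, during which the arm holds its last target.

TASK

Push the red and white barrier arm of the stock jig up past its balance point, so that it stays raised against its stop by itself. Then, with the fingertips, push the oak offcut that lies in the jig's channel along under the raised barrier until its front end is fully home against the dark end stop. Only push: do not lift or tip the offcut, leave the barrier up, and leave the jar of screws, the tape measure and the red screwdriver where they are.

Things in the scene. Friction and masses are not known exactly. Their poses are not given: they have to be found in the camera images.
- jig: Fixed plywood jig, bed 145 x 330 x 18 mm, on the bench; origin at bench height on the channel's middle line, under the lowered barrier arm; z up, -x roughly towards the robot. Channel along y, mouth at +y, between wooden fences (inner faces at x = -26 and +26 mm, 16 mm wide, tops 30 mm above the bench, y = -90 to +210). The barrier's bracket is at x = 52 to 78 mm, 118 mm high.
- barrier_hinge (a point): Centre of the barrier's horizontal hinge pin, fixed to the jig at x = +65, y = 0, 105 mm above the bench; the pin runs along the jig's y axis.
- barrier (a joint): Barrier arm's angle, rad: 0 lowered (level, across the channel, pointing to jig -x), growing as the free end rises, 1.75 raised (just past upright, leaning away from the channel). Balance at about 0.8: released below it the arm falls shut, above it it swings up to its stop by itself in about a second. About 0.45 kg; some 1 to 2 N under the free end lifts it.
- barrier_tip (a point): Centre of the free end of the barrier arm: round tube, 14 mm diameter (rubber end 16), reaching 170 mm from the hinge pin, axis 105 mm above the bench when lowered; nothing beneath its outer 55 mm, beyond the bed, but the bench. 42 to 84 mm from the pin a red plate 5 mm thick hangs down to 27 mm above the bench and shuts the channel. The point turns with the arm.
- oak_mid (a point): Centre of the loose oak offcut, 45 x 150 x 30 mm, about 0.13 kg, lying on the bed between the fences, centre 33 mm above the bench; its 150 mm length is along its own y, which is along the jig's y. Starts on the mouth side of the barrier; fully home its centre is at jig y = -5 mm and its rear end at jig y = +70 mm.
- jar_screws: Bystander: loose glass jar of screws, 68 mm diameter, 94 mm high, standing beyond the jig's stop end. Origin at the centre of its underside.
- tape_measure: Bystander: loose yellow and black tape measure, 39 x 86 x 60 mm, standing in front of the jig's stop end. Origin at the centre of its underside.
- screwdriver_red: Bystander: loose screwdriver with a red handle, 30 x 205 x 28 mm, lying in front of the jig's mouth end, length along its y. Origin at the centre of its underside.
- counterweight (a point): Centre of the barrier's dark round counterweight (38 mm diameter, 44 mm wide along jig y) on a stem; with the arm lowered it is 12 mm behind (jig +x) and 48 mm above the hinge pin, and it swings down behind the bracket as the arm rises.
- stop_face (a point): Point at the middle of the dark wooden end stop's face, on the bed (18 mm above the bench), at jig x = 0, y = -80 mm; the face looks to jig +y. Stop 84 mm wide, 18 mm thick, top 52 mm above the bench.
Mind the look-alikes: they are no part of the job. What is shaped like the part that bears oak_mid but turquoise is not meant.

How it is judged:
On the way, in this order (a step that is already met when the one before it is completed fails the run):
1. the barrier is raised, past 1.6 rad (value of joint barrier above 1.6 rad), for 0.3 s.
2. the offcut is home against the end stop (y of oak_mid in the frame of jig below 0 m), for 0.2 s.
At the end, for the whole second after the job is handed in: The barrier stays raised by itself (joint over 1.6 rad) and the oak offcut lies flat in the channel with its front end within 5 mm of the end stop (value of joint barrier above 1.6 rad and y of oak_mid in the frame of jig between -0.012 and 0 m and x of oak_mid in the frame of jig between -0.01 and 0.01 m and height (world z) of oak_mid below 0.038 m and angle between oak_mid's own z axis and vertical below 0.08 rad); the robot touches nothing.
It fails at once if the offcut is lifted more than 12 mm or tipped (height (world z) of oak_mid above 0.045 m or angle between oak_mid's own z axis and vertical above 0.25 rad).
It fails at once if a bystander is moved more than 20 mm (distance of any of jar_screws, tape_measure, screwdriver_red from where it was at the start of the episode above 0.02 m).
It also fails if it takes over 51 s, if anything falls off the work surface, if the arm or the gripper's body presses on something with over 40 N, if the wrist force passes 120 N, or if a joint passes its speed limit or range.

## Working session

There is one attempt and no reset: what is moved stays moved. The work goes in short steps, Python scripts to look and compute and a tool call to move; the robot and the scene stay as the last step left them, time stands still between calls to the robot, and variables do not carry over. Pictures are saved under pics/ and viewed, and the job is handed in when it is done.

Besides the shell and the picture viewer there is one more tool, called in YAML: its name, and indented under it one key for each argument. play_rows: Moves the arm, as the interface text tells. Its arguments: {"type":"object","properties":{"deltas":{"type":"array"},"newtons":{"type":"number"}},"required":["deltas"]}

```bash
mkdir -p pics
python3 - <<'E'
from rig import status, vision, job, bot
import cv2, numpy as np
s=status.sense(); print(s, bot.nose_length)
for n in("scene","top"):
    c=vision.read_camera(n); cv2.imwrite(f"pics/{n}0.png",c["color"][:,:,::-1]); np.savez(f"{n}0.npz",**c)
    print(n,c["fx"],c["fy"],c["cx"],c["cy"],c["eye"],c["attitude"])
E
```

```text
{'clock': 0.0, 'joints': array([-1.15388889,  0.32180097, -0.07008873,  1.45169672,  0.02259717,
        1.37079249, -0.05691181]), 'qvel': array([ 6.53027222e-05, -1.07546947e-03,  8.18011999e-04, -1.08692841e-03,
       -7.70320569e-04,  2.67171108e-04,  3.51052976e-04]), 'joint_efforts': array([ 4.43065301e-04, -4.93568408e+01, -3.82143203e-01, -3.14338589e+01,
        1.29565006e-02,  1.10148903e-02,  1.19098928e-05]), 'tcp_pos': array([0.25467781, 0.5975863 , 0.3028268 ]), 'tool_rot': array([-1.43964571e-04,  2.00033771e-01,  9.79788537e-01, -9.44333408e-04]), 'ft_force': array([ 0.09637504,  0.13488378, -0.37445781]), 'ft_torque': array([ 0.01162114,  0.01517165, -0.00902754]), 'gripper_width': 0.08528413953562955} 0.0726
scene 528.3430598094071 528.3430598094071 319.5667323995287 238.54108993233837 [-0.15152632 -0.22494337  0.98378125] [-0.29369255  0.78742783 -0.50781564  0.18927592]
top 569.8586619425944 569.8586619425944 323.819491383485 235.69738206604748 [0.35687785 0.07089138 1.40703449] [-0.04216003  0.71264808 -0.69841269  0.05074414]
```

View pics/scene0.png

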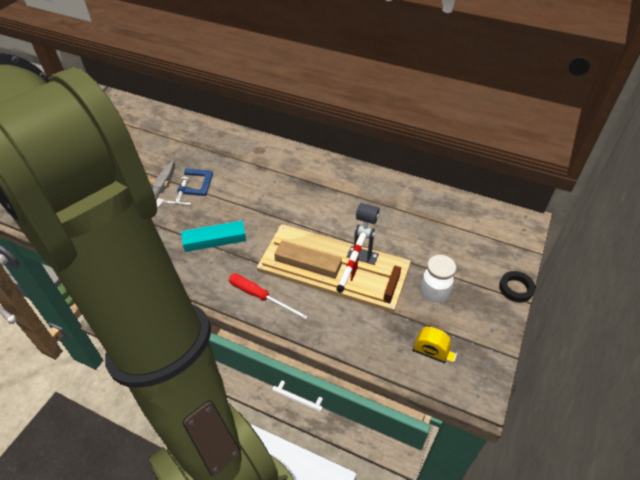

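View pics/top0.png

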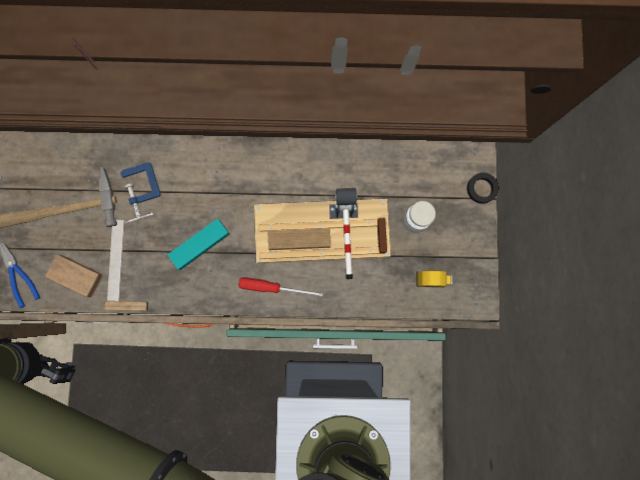

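The top view shows the jig at about (255–390, 200–262). The barrier is lowered along x≈347, with its tip at (349,275). The oak-coloured block is in the channel at (300,239), left of the barrier. The turquoise look-alike at (198,244) lies loose, outside the jig. Next I'll enlarge the crop and measure.

```bash
cat > h.py <<'E'
import numpy as np, cv2
from scipy.spatial.transform import Rotation as R
def rot(q): return R.from_quat([q[1],q[2],q[3],q[0]]).as_matrix()
def ray(c,u,v):
    d=np.array([(u-c["cx"])/c["fx"],(v-c["cy"])/c["fy"],1.0]); return rot(c["attitude"])@d
def onz(c,u,v,z):
    d=ray(c,u,v); return c["eye"]+d*(z-c["eye"][2])/d[2]
def cloud(c):
    v,u=np.mgrid[0:480,0:640]
    d=np.stack([(u-c["cx"])/c["fx"],(v-c["cy"])/c["fy"],np.ones(u.shape)],-1)*c["z_map"][...,None]
    return d@rot(c["attitude"]).T+c["eye"]
def proj(c,p):
    q=rot(c["attitude"]).T@(np.array(p)-c["eye"]); return c["fx"]*q[0]/q[2]+c["cx"],c["fy"]*q[1]/q[2]+c["cy"]
E
python3 - <<'E'
from h import *
c=dict(np.load("top0.npz")); P=cloud(c)
img=c["color"][:,:,::-1]
cv2.imwrite("pics/crop0.png",cv2.resize(img[180:310,230:460],None,fx=3.4,fy=3.4,interpolation=cv2.INTER_CUBIC))
for n,(u,v) in dict(oak=(300,239),bench=(300,275),bed=(372,230),fence=(290,223),tip=(349,272),cw=(346,196),stop=(382,236),teal=(198,244),jar=(420,215),tape=(430,279),sd=(258,285)).items(): print(n,P[v,u].round(4))
hsv=cv2.cvtColor(c["color"],cv2.COLOR_RGB2HSV)
# oak top by height & location
m=((abs(P[...,2]-0.048)<0.008)&(P[...,0]>0.3)); m[:,:262]=0;m[:,335:]=0;m[:228]=0;m[:,]=m
m=m.astype(np.uint8); m[255:]=0
n,l,st,ce=cv2.connectedComponentsWithStats(m); print(st,ce)
i=1+np.argmax(st[1:,4]); cn=cv2.findContours((l==i).astype(np.uint8),0,2)[0][0]; r=cv2.minAreaRect(cn); print(r)
for b in cv2.boxPoints(r): print(b,onz(c,*b,0.048).round(4))
# jig bed corners
m=((P[...,2]>0.010)&(P[...,2]<0.035)).astype(np.uint8); m[:,:245]=0;m[:,395:]=0;m[:195]=0;m[268:]=0
m=cv2.morphologyEx(m,cv2.MORPH_CLOSE,np.ones((25,25)))
cn=max(cv2.findContours(m,0,2)[0],key=cv2.contourArea); r=cv2.minAreaRect(cn); print(r)
for b in cv2.boxPoints(r): print(b,onz(c,*b,0.018).round(4))
E
```

```text
oak [0.5275 0.1132 0.0483]
bench [0.4437 0.1122 0.0071]
bed [ 0.5571 -0.0625  0.02  ]
fence [0.5683 0.139  0.0328]
tip [ 0.446  -0.0019  0.1149]
cw [0.6093 0.0103 0.1745]
stop [ 0.5385 -0.0837  0.0513]
teal [0.5123 0.3605 0.031 ]
jar [ 0.5834 -0.1667  0.0989]
tape [ 0.4374 -0.1978  0.0561]
sd [0.4163 0.2124 0.026 ]
[[     0      0    640    480 306039]
 [   267    228     64     21   1161]] [[319.57950131 239.50529181]
 [298.54349699 238.10508183]]
((298.5292053222656, 238.17263793945312), (19.068941116333008, 62.3758544921875), 87.51044464111328)
[266.95657 230.00189] [0.5477 0.1931 0.048 ]
[329.27353 227.29245] [0.5575 0.0433 0.048 ]
[330.10184 246.34338] [0.5113 0.0405 0.048 ]
[267.78488 249.05283] [0.5017 0.1897 0.048 ]
((317.95751953125, 228.82675170898438), (65.09141540527344, 145.00604248046875), 85.67494201660156)
[243.20654 201.84152] [0.621  0.2568 0.018 ]
[387.79965 190.90591] [ 0.6565 -0.1013  0.018 ]
[392.7085  255.81198] [ 0.4946 -0.114   0.018 ]
[248.11539 266.7476 ] [0.4605 0.2388 0.018 ]
```

View pics/crop0.png

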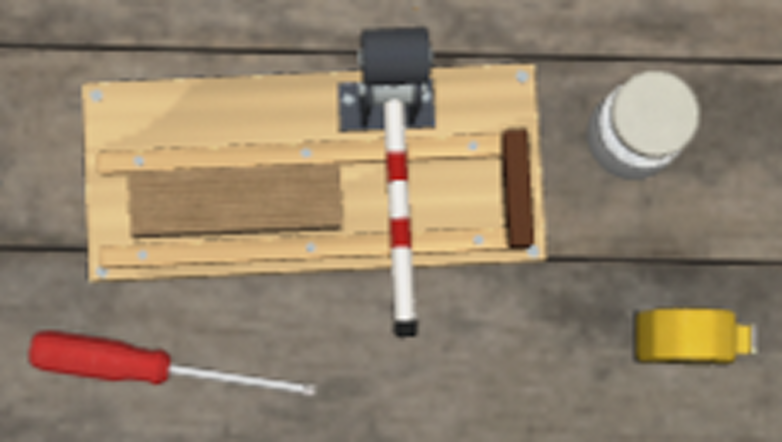

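Run:
```python
from h import *
c=dict(np.load("top0.npz"))
f=lambda x,y,z:onz(c,230+(x+.5)/3.4-.5,180+(y+.5)/3.4-.5,z)
Q=[f(83,85,.018),f(535,65,.018),f(545,260,.018),f(90,282,.018)]
for q in Q: print(q.round(4))
for i in range(4): print(np.linalg.norm(Q[i]-Q[(i+1)%4]))
d=Q[0]-Q[1]+Q[3]-Q[2]; print("bed yaw",np.degrees(np.arctan2(-d[0],d[1])))
tip=f(406,335,.105);print("tip end",tip)
yaw=np.arctan2(-d[0],d[1])
for yaw in (yaw,np.radians(3.75)):
    X=np.array([np.cos(yaw),np.sin(yaw)]);Y=np.array([-X[1],X[0]])
    o1=tip[:2]+.105*X
    print("o from tip",o1)
    s0=f(503,130,.052)[:2];s1=f(509,247,.052)[:2]; st=(s0+s1)/2; print("stop jig y",(st-o1)@Y,"x",(st-o1)@X, np.linalg.norm(s0-s1))
    oak=np.array([.5296,.1167]);print("oak jig",(oak-o1)@X,(oak-o1)@Y)
    for q in Q: print("corner",((q[:2]-o1)@X).round(4),((q[:2]-o1)@Y).round(4))
# second view
s=dict(np.load("scene0.npz"))
im=s["color"][:,:,::-1].copy()[190:370,210:470]
cv2.imwrite("pics/crop_s0.png",cv2.resize(im,None,fx=3,fy=3,interpolation=cv2.INTER_CUBIC))
```

```text
[0.6145 0.2297 0.018 ]
[ 0.6366 -0.0994  0.018 ]
[ 0.4937 -0.1073  0.018 ]
[0.4711 0.2197 0.018 ]
0.32982830832813553
0.14310636049009667
0.3276857023913905
0.14379338951354606
bed yaw 3.8903692534601286
tip end [ 0.432602   -0.00280253  0.105     ]
o from tip [0.53736005 0.00432147]
stop jig y -0.07944661558762173 x -0.0021071954616245837 0.08345040285694191
oak jig -0.00011755910903761699 0.11264607537528912
corner 0.0923 0.2197
corner 0.0919 -0.1102
corner -0.0512 -0.1084
corner -0.0515 0.2193
o from tip [0.53737719 0.0040648 ]
stop jig y -0.0791942997568124 x -0.0019128677276945753 0.08345040285694191
oak jig -0.00039384584254264224 0.11290268914905341
corner 0.0918 0.2201
corner 0.0922 -0.1097
corner -0.0509 -0.1082
corner -0.052 0.2195
```

View pics/crop_s0.png

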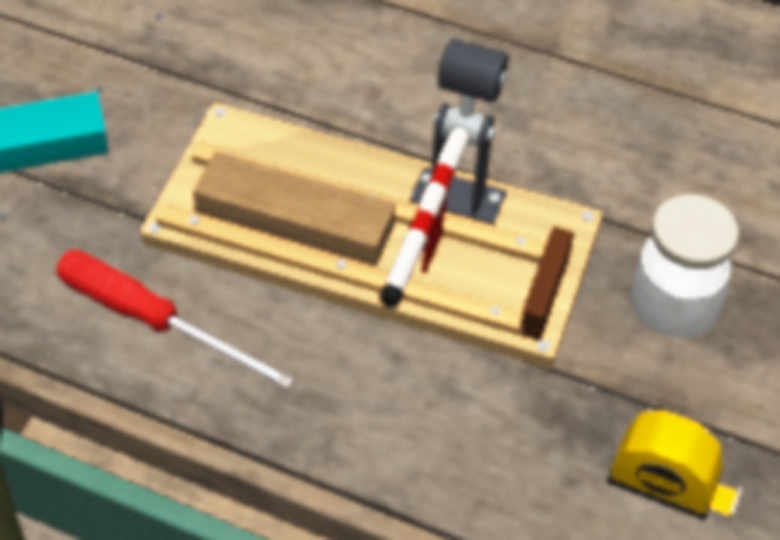

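The enlarged crop confirms the brown oak block (crop 235,200; measured 150 x 46 mm, top at 0.048) is the one lying in the jig. The turquoise bar is outside it, so it isn't meant. The jig origin is about (0.5374, 0.0042) with yaw 3.85°, and bed size, stop and oak all agree to 2 mm.

The tool can only point down, so I'll raise the barrier by pushing its counterweight towards +x with shut fingertips. Before moving, I'll check the shelf clearance and the target numbers.

```bash
cat >> h.py <<'E'
YAW=np.radians(3.85); O=np.array([.5374,.0042]); JX=np.array([np.cos(YAW),np.sin(YAW)]); JY=np.array([-JX[1],JX[0]])
def w2j(p): d=np.array(p)[:2]-O; return np.array([d@JX,d@JY,p[2]])
def j2w(x,y,z): return np.array([*(O+x*JX+y*JY),z])
def togo(s,x,y,z):
    "jig target of TCP -> cm along tool axes, and spin deg for tool y || jig y"
    M=rot(s["tool_rot"]); d=M.T@(j2w(x,y,z)-s["tcp_pos"])*100
    a=np.degrees(np.arctan2(M[1,1],M[0,1])); e=(93.85-a+90)%180-90
    return d.round(2),"spin",round(-e,2)
def show():
    from rig import status,bot
    s=status.sense(); print("t",round(s["clock"],2),"jig tcp",w2j(s["tcp_pos"]).round(4),"F",s["ft_force"].round(1),"w",round(s["gripper_width"],4),bot.nose_length); return s
E
python3 - <<'E'
from h import *
c=dict(np.load("top0.npz")); P=cloud(c)
Z=P[...,2]
for v in (60,100,125,132,136,140,150,170): print(v,P[v,345].round(3),P[v,200].round(3))
for (u,v) in ((346,190),(346,196),(346,203)): print(w2j(P[v,u]).round(4))
s=show(); print(togo(s,.02,0,.29)); print(rot(s["tool_rot"]).round(3))
E
```

```text
60 [0.724 0.036 0.611] [0.744 0.261 0.554]
100 [0.776 0.022 0.314] [0.77  0.312 0.31 ]
125 [0.724 0.021 0.315] [0.719 0.309 0.309]
132 [0.708 0.021 0.319] [0.707 0.31  0.302]
136 [0.707 0.02  0.298] [0.79  0.374 0.006]
140 [0.789 0.007 0.005] [ 0.782  0.375 -0.001]
150 [0.764 0.006 0.001] [0.754 0.373 0.004]
170 [ 0.712  0.005 -0.   ] [0.703 0.37  0.004]
[0.0864 0.0003 0.1707]
[0.0721 0.0013 0.1745]
[0.0595 0.0011 0.1583]
t 0.1 jig tcp [-0.2422  0.6111  0.3029] F [-0.4  0.4 -0.2] w 0.0855 0.0726
(array([-51.05, -42.61,   1.37]), 'spin', np.float64(-26.93))
[[-0.92   0.392 -0.001]
 [ 0.392  0.92  -0.002]
 [-0.    -0.002 -1.   ]]
```

play_rows:
  deltas:
    - [0, 0, 0, -6.73, 0]
    - [0, 0, 0, -6.73, 0]
    - [0, 0, 0, -6.73, 0]
    - [0, 0, 0, -6.74, 0]
    - [0, 0, 0, 0, 0]
  newtons: 40

```text
clock: 0.52
tcp_pos: [0.2548, 0.5977, 0.3033]
tool_rot: [-0.0, -0.035, 0.999, -0.0]
ft_force: [-0.7, 0.0, 1.1]
gripper_width: 0.0256
```

```bash
python3 -c "
from h import *
s=show(); print(togo(s,.02,0,.29)); print(rot(s['tool_rot']).round(3))"
```

```text
t 0.52 jig tcp [-0.2421  0.6112  0.3033] F [-0.7  0.   1.1] w 0.0256 0.0726
(array([-26.04, -61.19,   1.37]), 'spin', np.float64(0.17))
[[-0.998 -0.07  -0.   ]
 [-0.07   0.998 -0.001]
 [ 0.001 -0.001 -1.   ]]
```

play_rows:
  deltas:
    - [-1.3, -3.06, 0, 0, 0]
    - [-1.3, -3.06, 0, 0, 0]
    - [-1.3, -3.06, 0, 0, 0]
    - [-1.3, -3.06, 0, 0, 0]
    - [-1.3, -3.06, 0, 0, 0]
    - [-1.3, -3.06, 0, 0, 0]
    - [-1.3, -3.06, 0, 0, 0]
    - [-1.3, -3.06, 0, 0, 0]
    - [-1.3, -3.06, 0, 0, 0]
    - [-1.3, -3.06, 0, 0, 0]

```text
clock: 1.35
tcp_pos: [0.4055, 0.2997, 0.3038]
tool_rot: [-0.0, -0.032, 0.999, 0.0]
ft_force: [0.1, 0.3, 0.0]
gripper_width: 0.0
```

play_rows:
  deltas:
    - [-1.3, -3.06, 0, 0, 0]
    - [-1.3, -3.06, 0, 0, 0]
    - [-1.3, -3.06, 0, 0, 0]
    - [-1.3, -3.06, 0, 0, 0]
    - [-1.3, -3.06, 0, 0, 0]
    - [-1.3, -3.06, 0, 0, 0]
    - [-1.3, -3.06, 0, 0, 0]
    - [-1.3, -3.06, 0, 0, 0]
    - [-1.3, -3.06, 0, 0, 0]
    - [0, 0, 0, 0, 0]

```text
clock: 2.18
tcp_pos: [0.5421, 0.0265, 0.304]
tool_rot: [0.001, -0.027, 1.0, -0.002]
ft_force: [0.1, -2.0, -0.3]
gripper_width: 0.0001
```

```bash
python3 -c "
from h import *
s=show(); print(togo(s,.038,0,.203)); print(rot(s['tool_rot']).round(3))
from rig import vision
for n in ('top','scene'):
    c=vision.read_camera(n); cv2.imwrite(f'pics/{n}1.png',c['color'][:,:,::-1])
"
```

```text
t 2.18 jig tcp [0.0062 0.0219 0.304 ] F [ 0.1 -2.  -0.3] w 0.0001 0.0726
(array([-3.2 , -2.1 , 10.11]), 'spin', np.float64(-0.79))
[[-0.999 -0.053  0.002]
 [-0.053  0.999 -0.004]
 [-0.001 -0.004 -1.   ]]
```

View pics/scene1.png

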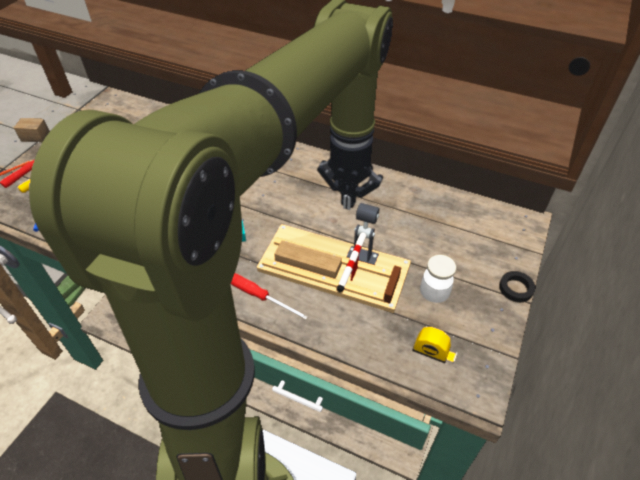

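Both fingertips are shut above the jig, around pixel (347,200), and the wrist is clear of the shelf. Next I lower them in front of the counterweight.

play_rows:
  deltas:
    - [-1.4, -1.1, 2.5, 0, 0]
    - [-1.4, -1.0, 2.5, 0, 0]
    - [0, 0, 2.0, 0, 0]
    - [0, 0, 1.5, 0, 0]
    - [0, 0, 0.5, 0, 0]
    - [0, 0, 0, 0, 0]
    - [0, 0, 0, 0, 0]

```text
clock: 2.87
tcp_pos: [0.5697, 0.0166, 0.2145]
tool_rot: [0.0, -0.034, 0.999, 0.0]
ft_force: [0.2, -0.1, 0.7]
gripper_width: -0.0001
```

```bash
python3 -c "
from h import *
s=show(); print(togo(s,.038,0,.203))
from rig import vision
c=vision.read_camera('scene'); np.savez('s2.npz',**c); im=c['color'][:,:,::-1]
p=s['tcp_pos']
for L in (.0726,.0856): print(L,proj(c,p-[0,0,L]))
cv2.imwrite('pics/s2.png',cv2.resize(im[150:310,270:450],None,fx=3.7,fy=3.7,interpolation=cv2.INTER_CUBIC))
"
```

```text
t 2.87 jig tcp [0.033  0.0102 0.2145] F [ 0.2 -0.1  0.7] w -0.0001 0.0726
(array([-0.5 , -1.03,  1.15]), 'spin', np.float64(0.05))
0.0726 (np.float64(355.8261190984746), np.float64(228.90758535918457))
0.0856 (np.float64(355.5152334856808), np.float64(232.92994579695653))
```

View pics/s2.png

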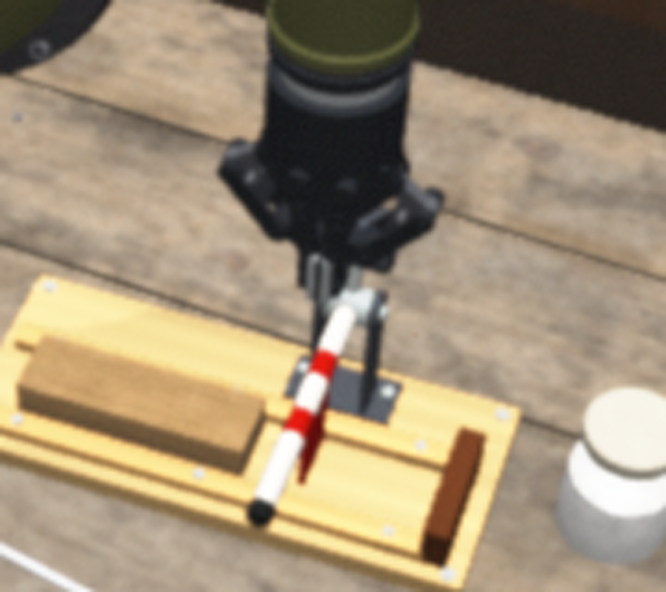

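The fingertips are in front of the counterweight, with their lower end at crop (318,298). That agrees with the 72.6 mm nose length. Now I lower to z≈0.131 and push towards jig +x.

play_rows:
  deltas:
    - [0, -0.5, 0.6, 0, 0]
    - [0, -0.5, 0.5, 0, 0]
    - [-0.5, 0, 0, 0, 0]
    - [-0.5, 0, 0, 0, 0]
    - [-0.5, 0, 0, 0, 0]
    - [-0.5, 0, 0, 0, 0]
    - [-0.4, 0, 0, 0, 0]
    - [0, 0, 0, 0, 0]

```text
clock: 3.58
tcp_pos: [0.5953, 0.0071, 0.2027]
tool_rot: [0.0, -0.034, 0.999, -0.0]
ft_force: [-1.5, -0.7, 0.7]
gripper_width: -0.0
```

```bash
python3 -c "
from h import *
s=show()
from rig import vision
c=vision.read_camera('scene'); im=c['color'][:,:,::-1]
cv2.imwrite('pics/s3.png',cv2.resize(im[150:310,270:450],None,fx=3.7,fy=3.7,interpolation=cv2.INTER_CUBIC))
"
```

```text
t 3.58 jig tcp [ 0.0579 -0.001   0.2027] F [-1.5 -0.7  0.7] w -0.0 0.0726
```

View pics/s3.png

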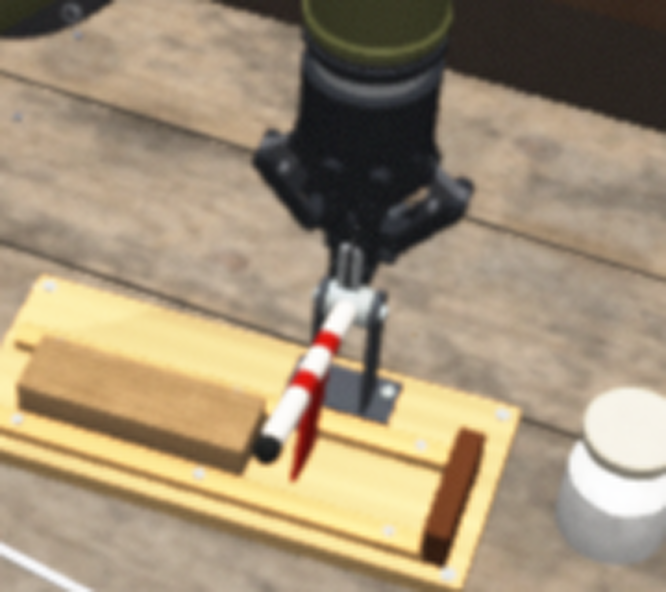

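The barrier has begun to rise: the tip is now at crop (267,447), up from (262,512). I keep pushing.

play_rows:
  deltas:
    - [-0.5, 0, 0.1, 0, 0]
    - [-0.5, 0, 0.1, 0, 0]
    - [-0.5, 0, 0.1, 0, 0]
    - [0, 0, 0, 0, 0]

```text
clock: 3.97
tcp_pos: [0.6096, 0.0085, 0.1986]
tool_rot: [-0.0, -0.034, 0.999, 0.0]
ft_force: [-2.7, 1.1, -1.2]
gripper_width: 0.0001
```

```bash
python3 -c "
from h import *
s=show()
from rig import vision
c=vision.read_camera('scene'); im=c['color'][:,:,::-1]
cv2.imwrite('pics/s4.png',cv2.resize(im[150:310,270:450],None,fx=3.7,fy=3.7,interpolation=cv2.INTER_CUBIC))
for th in (.4,.5,.6,.7,.8,.9): 
    u,v=proj(c,j2w(.065-.17*np.cos(th),0,.105+.17*np.sin(th))); print(th,(u-270)*3.7,(v-150)*3.7)
"
```

```text
t 3.97 jig tcp [ 0.0723 -0.0006  0.1986] F [-2.7  1.1 -1.2] w 0.0001 0.0726
0.4 266.0483282402203 424.46824088227277
0.5 271.5570501523192 396.01209252499274
0.6 278.0045231447709 366.1005529665048
0.7 285.311441396575 335.14858488929593
0.8 293.3796966359524 303.60187888367733
0.9 302.0945648679716 271.9251676212528
```

View pics/s4.png

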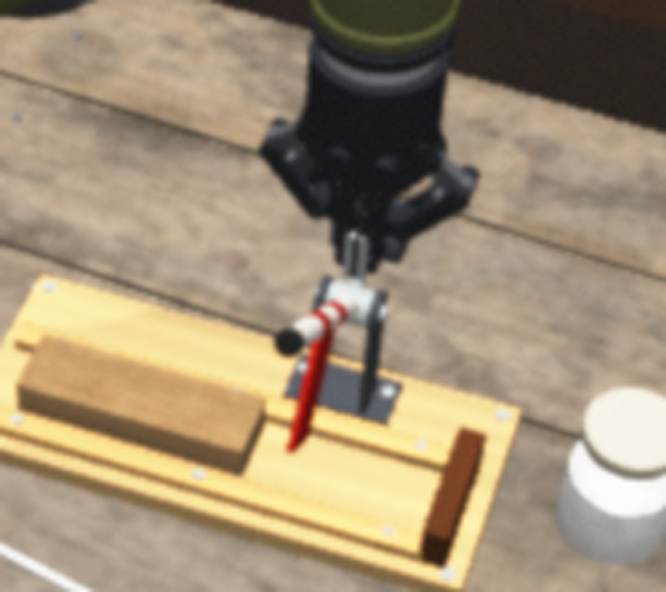

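θ≈0.69: the tip at (289,341) matches the predicted projection. I give it the last ~8 mm past balance and then retreat quickly upwards.

play_rows:
  deltas:
    - [-0.5, 0, 0, 0, 0]
    - [-0.4, 0, 0, 0, 0]
    - [0, 0, -1.0, 0, 0]
    - [0, 0, -4.1, 0, 0]
    - [0, 0, -4.1, 0, 0]
    - [0, 0, -4.1, 0, 0]
    - [0, 0, -2.0, 0, 0]
    - [0, 0, 0, 0, 0]

```text
clock: 4.68
tcp_pos: [0.6215, 0.0087, 0.3617]
tool_rot: [0.008, -0.034, 0.999, 0.001]
ft_force: [0.5, 0.4, 0.3]
gripper_width: 0.0001
```

```bash
python3 -c "
from h import *
s=show()
from rig import vision
c=vision.read_camera('scene'); im=c['color'][:,:,::-1]
cv2.imwrite('pics/s5.png',cv2.resize(im[100:310,230:450],None,fx=2.8,fy=2.8,interpolation=cv2.INTER_CUBIC))
"
```

```text
t 4.68 jig tcp [ 0.0842 -0.0011  0.3617] F [0.5 0.4 0.3] w 0.0001 0.0726
```

View pics/s5.png

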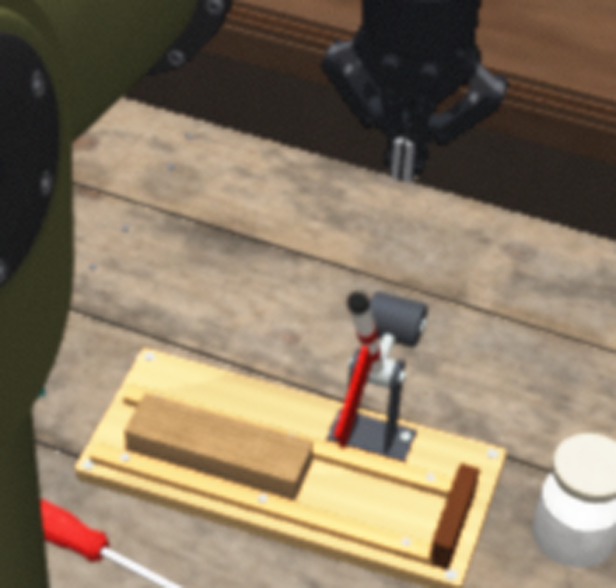

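The barrier is past balance and swinging up, with its tip at (357,302). I move away to above the channel mouth.

play_rows:
  deltas:
    - [0, 2.0, -1.0, 0, 0]
    - [1.0, 3.0, 0, 0, 0]
    - [1.2, 3.0, 0, 0, 0]
    - [1.2, 3.0, 0, 0, 0]
    - [1.2, 3.0, 0, 0, 0]
    - [1.2, 3.0, 0, 0, 0]
    - [1.2, 3.0, 0, 0, 0]
    - [1.4, 1.6, 0, 0, 0]
    - [0, 0, 0, 0, 0]

```text
clock: 5.48
tcp_pos: [0.5166, 0.2248, 0.3624]
tool_rot: [-0.001, -0.038, 0.999, 0.002]
ft_force: [0.2, 1.0, 0.5]
gripper_width: -0.0
```

```bash
python3 -c "
from h import *
s=show(); print(togo(s,0,.22,.15))
from rig import vision
for n in ('top','scene'):
    c=vision.read_camera(n); np.savez(n+'6.npz',**c); cv2.imwrite(f'pics/{n}6.png',c['color'][:,:,::-1])
th=1.75
print([proj(c,j2w(.065-.17*np.cos(t),0,.105+.17*np.sin(t))) for t in (1.4,1.6,1.75)])
"
```

```text
t 5.48 jig tcp [-0.0059  0.2215  0.3624] F [0.2 1.  0.5] w -0.0 0.0726
(array([-0.62, -0.23, 21.23]), 'spin', np.float64(0.55))
[(np.float64(364.75840778381666), np.float64(184.4750781581708)), (np.float64(369.90703284718086), np.float64(172.61504742705006)), (np.float64(373.4706767254052), np.float64(165.68877263563778))]
```

View pics/scene6.png

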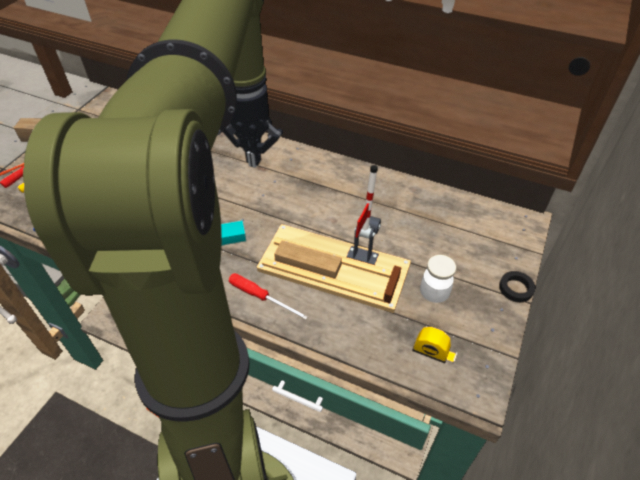

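View pics/top6.png

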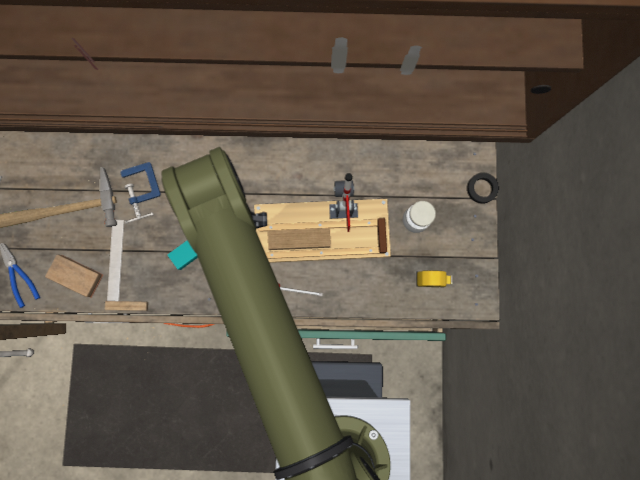

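The barrier stands raised: its tip at scene (373,168) matches the prediction for 1.75 rad. The oak hasn't moved (top view 300,239). Next I lower the fingertips into the mouth, behind the oak.

play_rows:
  deltas:
    - [-0.3, 0, 3.5, 0.5, 0]
    - [-0.3, 0, 3.5, 0, 0]
    - [0, 0, 3.5, 0, 0]
    - [0, 0, 3.5, 0, 0]
    - [0, 0, 3.5, 0, 0]
    - [0, 0, 3.0, 0, 0]
    - [0, 0, 0, 0, 0]

```text
clock: 6.17
tcp_pos: [0.5231, 0.2155, 0.1513]
tool_rot: [-0.005, -0.028, 1.0, -0.003]
ft_force: [-1.6, -1.1, -0.8]
gripper_width: -0.0
```

```bash
python3 -c "
from h import *
s=show(); print(togo(s,0,.218,.1))
from rig import vision
c=vision.read_camera('scene'); im=c['color'][:,:,::-1]
cv2.imwrite('pics/s7.png',cv2.resize(im[150:310,210:420],None,fx=3.6,fy=3.6,interpolation=cv2.INTER_CUBIC))
"
```

```text
t 6.17 jig tcp [-1.000e-04  2.117e-01  1.513e-01] F [-1.6 -1.1 -0.8] w -0.0 0.0726
(array([-0.06,  0.65,  5.12]), 'spin', np.float64(-0.65))
```

View pics/s7.png

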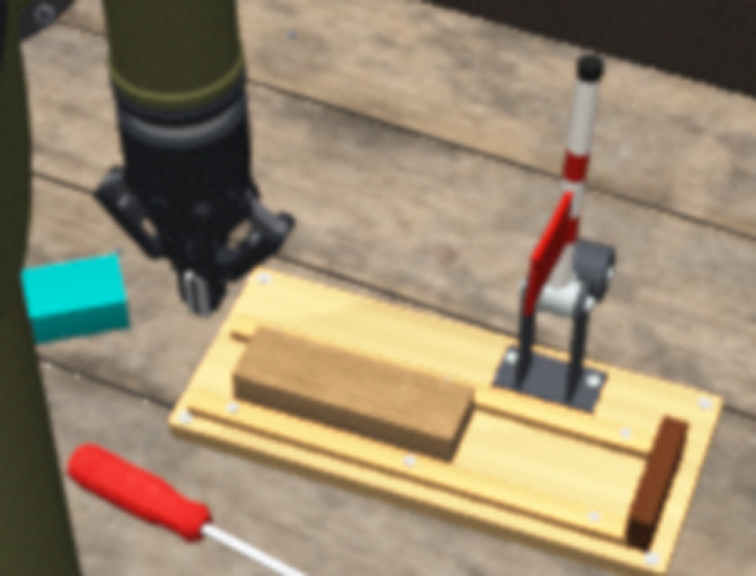

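The shut fingertips hang over the mouth (crop 203,300), about 10 mm behind the oak's rear end.

play_rows:
  deltas:
    - [0, 0.8, 1.5, -0.6, 0]
    - [0, 0, 1.5, 0, 0]
    - [0, 0, 1.2, 0, 0]
    - [0, 0, 0.9, 0, 0]
    - [0, 0, 0, 0, 0]
    - [0, 0, 0, 0, 0]

```text
clock: 6.72
tcp_pos: [0.526, 0.2265, 0.1075]
tool_rot: [0.0, -0.034, 0.999, 0.0]
ft_force: [0.5, 1.0, -0.3]
gripper_width: -0.0002
```

```bash
python3 -c "
from h import *
s=show(); print(togo(s,0,.0845,.1))
from rig import vision
c=vision.read_camera('scene'); im=c['color'][:,:,::-1]
cv2.imwrite('pics/s8.png',cv2.resize(im[150:310,210:420],None,fx=3.6,fy=3.6,interpolation=cv2.INTER_CUBIC))
"
```

```text
t 6.72 jig tcp [0.0035 0.2226 0.1075] F [ 0.5  1.  -0.3] w -0.0002 0.0726
(array([  0.37, -13.81,   0.75]), 'spin', np.float64(0.06))
```

View pics/s8.png

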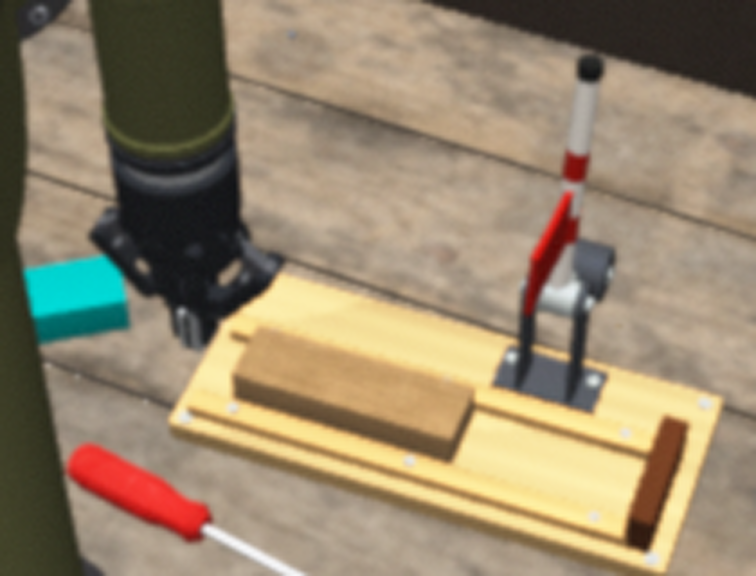

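play_rows:
  deltas:
    - [0.35, 0, 0.6, 0, 0]
    - [0, -0.8, 0, 0, 0]
    - [0, -0.8, 0, 0, 0]
    - [0, -0.9, 0, 0, 0]
    - [0, -0.9, 0, 0, 0]
    - [0, -0.9, 0, 0, 0]
    - [0, -0.9, 0, 0, 0]
    - [0, -0.8, 0, 0, 0]
    - [0, 0, 0, 0, 0]

```text
clock: 7.52
tcp_pos: [0.5265, 0.1642, 0.1011]
tool_rot: [0.0, -0.033, 0.999, -0.0]
ft_force: [-0.6, -0.2, -0.2]
gripper_width: 0.0001
```

```bash
python3 -c "
from h import *
s=show(); print(togo(s,0,.0845,.101))
from rig import vision
c=vision.read_camera('scene'); im=c['color'][:,:,::-1]
cv2.imwrite('pics/s9.png',cv2.resize(im[150:310,210:420],None,fx=3.6,fy=3.6,interpolation=cv2.INTER_CUBIC))
"
```

```text
t 7.52 jig tcp [-1.000e-04  1.604e-01  1.011e-01] F [-0.6 -0.2 -0.2] w 0.0001 0.0726
(array([-0.02, -7.59,  0.01]), 'spin', np.float64(-0.07))
```

View pics/s9.png

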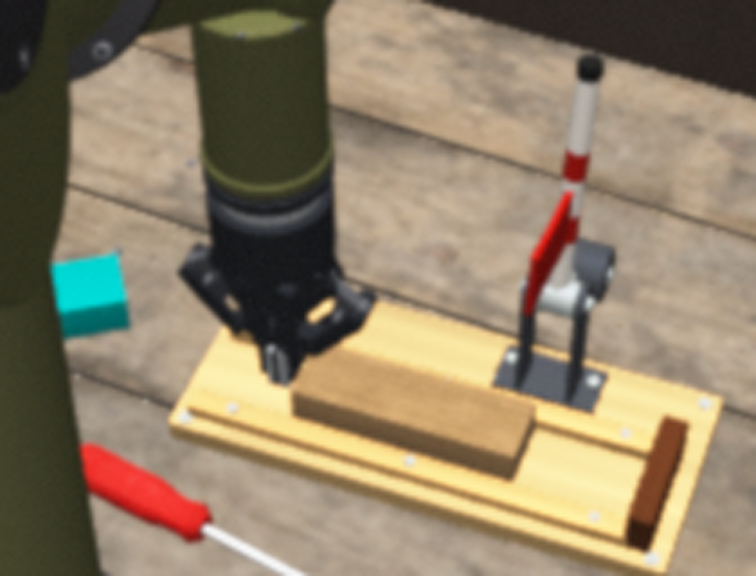

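The oak is sliding flat along the channel under the barrier, so I continue.

play_rows:
  deltas:
    - [0, -0.9, 0, 0, 0]
    - [0, -0.9, 0, 0, 0]
    - [0, -0.9, 0, 0, 0]
    - [0, -0.9, 0, 0, 0]
    - [0, -0.9, 0, 0, 0]
    - [0, -0.9, 0, 0, 0]
    - [0, -0.7, 0, 0, 0]
    - [0, 0, 0, 0, 0]

```text
clock: 8.23
tcp_pos: [0.5305, 0.1034, 0.1009]
tool_rot: [0.0, -0.033, 0.999, -0.001]
ft_force: [-1.0, -0.7, -0.5]
gripper_width: 0.0001
```

```bash
python3 -c "
from h import *
s=show(); print(togo(s,0,.0845,.101))
from rig import vision
c=vision.read_camera('scene'); im=c['color'][:,:,::-1]
cv2.imwrite('pics/s10.png',cv2.resize(im[150:310,210:420],None,fx=3.6,fy=3.6,interpolation=cv2.INTER_CUBIC))
"
```

```text
t 8.23 jig tcp [-0.0002  0.0994  0.1009] F [-1.  -0.7 -0.5] w 0.0001 0.0726
(array([-0.02, -1.49, -0.  ]), 'spin', np.float64(-0.06))
```

View pics/s10.png

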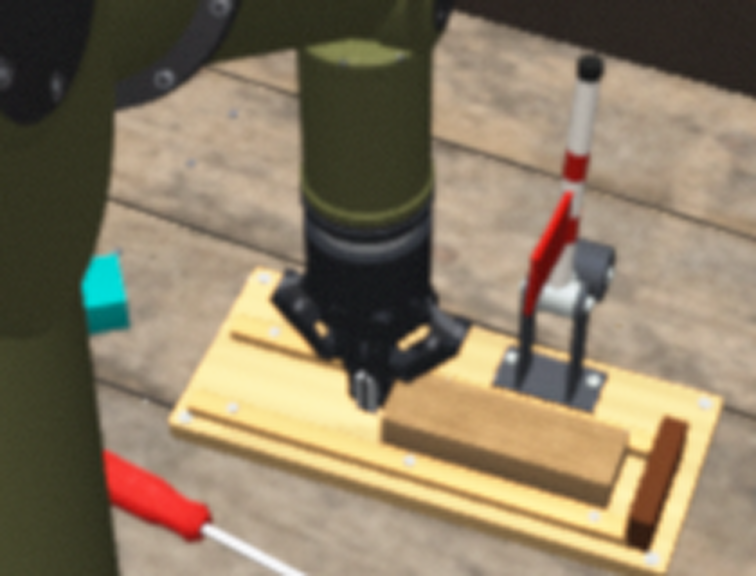

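play_rows:
  deltas:
    - [0, -0.4, 0, 0, 0]
    - [0, -0.4, 0, 0, 0]
    - [0, -0.4, 0, 0, 0]
    - [0, -0.2, 0, 0, 0]
    - [0, 0, 0, 0, 0]

```text
clock: 8.7
tcp_pos: [0.5313, 0.0912, 0.1009]
tool_rot: [-0.0, -0.034, 0.999, -0.0]
ft_force: [0.3, -0.1, -0.1]
gripper_width: 0.0003
```

play_rows:
  deltas:
    - [0, -0.2, 0, 0, 0]
    - [0, -0.2, 0, 0, 0]
    - [0, 0, 0, 0, 0]

```text
clock: 8.95
tcp_pos: [0.5316, 0.0878, 0.1009]
tool_rot: [0.0, -0.034, 0.999, 0.0]
ft_force: [0.2, 0.3, 0.3]
gripper_width: 0.0003
```

```bash
python3 -c "
from h import *
s=show()
from rig import vision
c=vision.read_camera('scene'); im=c['color'][:,:,::-1]
cv2.imwrite('pics/s11.png',cv2.resize(im[150:310,210:420],None,fx=3.6,fy=3.6,interpolation=cv2.INTER_CUBIC))
"
```

```text
t 8.95 jig tcp [-0.0002  0.0838  0.1009] F [0.2 0.3 0.3] w 0.0003 0.0726
```

View pics/s11.png

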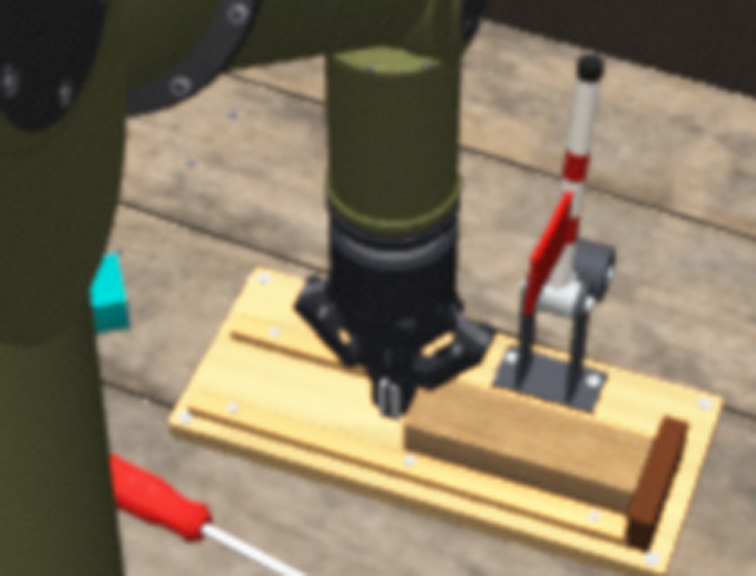

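Nearly home, and the force is still low, so the stop hasn't been reached. I go on in small steps.

play_rows:
  deltas:
    - [0, -0.2, 0, 0, 0]
    - [0, -0.2, 0, 0, 0]
    - [0, 0, 0, 0, 0]

```text
clock: 9.25
tcp_pos: [0.5318, 0.0873, 0.1012]
tool_rot: [0.0, -0.035, 0.999, 0.002]
ft_force: [0.2, 7.2, -0.1]
gripper_width: 0.0001
```

play_rows:
  deltas:
    - [0, -0.2, 0, 0, 0]
    - [0, -0.1, 0, 0, 0]
    - [0, 0, 0, 0, 0]

```text
clock: 9.5
tcp_pos: [0.5318, 0.087, 0.1013]
tool_rot: [0.0, -0.036, 0.999, 0.004]
ft_force: [-0.3, 11.9, -1.2]
gripper_width: 0.0001
```

The force climbs to 12 N with no further travel, so the oak is against the stop. I back off and look.

play_rows:
  deltas:
    - [0, 0.7, 0, 0, 0]
    - [0, 1.0, 0, 0, 0]
    - [0, 1.5, 0, 0, 0]
    - [0, 1.5, -1.5, 0, 0]
    - [0, 1.5, -3.5, 0, 0]
    - [0, 1.5, -3.5, 0, 0]
    - [0, 1.5, -3.5, 0, 0]
    - [0, 2.5, -3.0, 0, 0]
    - [0, 3.0, 0, 0, 0]
    - [0, 0, 0, 0, 0]

```text
clock: 10.33
tcp_pos: [0.5213, 0.2351, 0.2535]
tool_rot: [0.002, -0.038, 0.999, 0.003]
ft_force: [-1.4, 1.2, -0.3]
gripper_width: 0.0002
```

```bash
python3 -c "
from h import *
s=show()
from rig import vision
T=vision.read_camera('top'); c=vision.read_camera('scene')
a=cv2.resize(c['color'][150:390,210:480,::-1],(540,480),interpolation=cv2.INTER_CUBIC)
cv2.imwrite('pics/s12.png',a)
cv2.imwrite('pics/t12.png',cv2.resize(T['color'][180:310,230:460,::-1],None,fx=3.4,fy=3.4,interpolation=cv2.INTER_CUBIC))
P=cloud(T); P0=cloud(dict(np.load('top0.npz')))
for n,(u,v) in dict(oak=(340,236),jar=(420,215),tape=(430,279),sd=(258,285)).items(): print(n,P[v,u].round(4),P0[v,u].round(4))
m=((abs(P[...,2]-.048)<.008)).astype(np.uint8); m[:,:262]=0;m[:,377:]=0;m[:226]=0;m[250:]=0
n,l,st,ce=cv2.connectedComponentsWithStats(m); i=1+np.argmax(st[1:,4])
r=cv2.minAreaRect(cv2.findContours((l==i).astype(np.uint8),0,2)[0][0]); print(r)
for b in cv2.boxPoints(r): print(b,w2j(onz(T,*b,.048)).round(4))
print([proj(c,j2w(.065-.17*np.cos(t),0,.105+.17*np.sin(t))) for t in (1.6,1.75)])
"
```

```text
t 10.33 jig tcp [-0.0006  0.2315  0.2535] F [-1.4  1.2 -0.3] w 0.0002 0.0726
oak [0.5371 0.0171 0.0459] [0.541  0.0159 0.017 ]
jar [ 0.5844 -0.1677  0.0932] [ 0.5834 -0.1667  0.0989]
tape [ 0.4372 -0.1973  0.0587] [ 0.4374 -0.1978  0.0561]
sd [0.3902 0.1501 0.6335] [0.4163 0.2124 0.026 ]
((345.76385498046875, 235.7353057861328), (19.220726013183594, 61.0036735534668), 88.36341857910156)
[315.      226.99998] [0.025 0.072 0.048]
[375.97876 225.25774] [ 0.0224 -0.0752  0.048 ]
[376.5277  244.47063] [-0.0242 -0.0737  0.048 ]
[315.54895 246.21288] [-0.0217  0.0729  0.048 ]
[(np.float64(369.90703284718086), np.float64(172.61504742705006)), (np.float64(373.4706767254052), np.float64(165.68877263563778))]
```

View pics/s12.png

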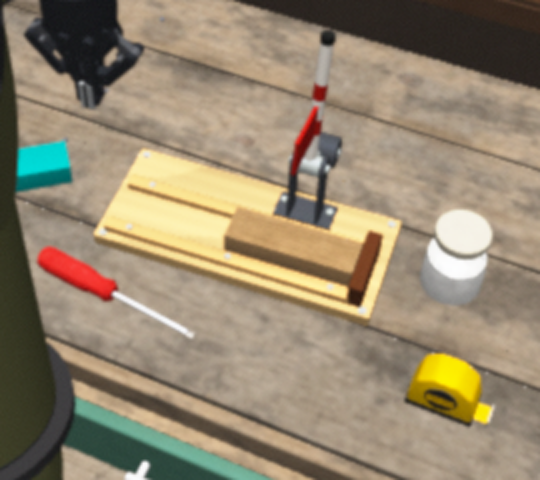

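View pics/t12.png

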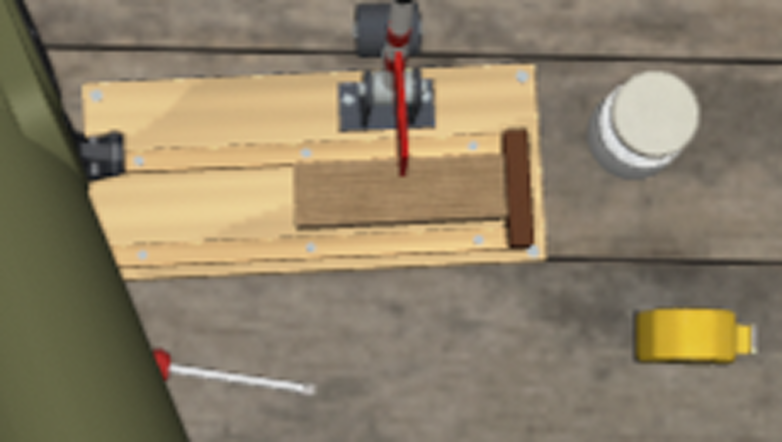

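The oak's front lies flush against the dark stop in the top crop (504,190), and its rear is at jig y≈0.072. The barrier tip at scene (374,169) is at the raised stop, and the bystanders haven't moved. Handing in.

```bash
python3 -c "
from rig import job
print(job.job_done())"
```

```text
the job is handed in; nothing more can be done
None
```

The barrier is up against its stop by itself, and the oak offcut is home against the dark end stop. I handed the job in at about 10.4 s; no verdict is reported back.

- **Barrier:** The tool can only point down, so I raised the barrier by pushing its counterweight with the shut fingertips, not by lifting under the arm. I backed away once it was past balance. In the last picture its tip is where an angle of about 1.7 rad or more would put it.
- **Offcut:** I slid it flat along the channel with the fingertips until the push force rose to about 12 N with no further travel. In the top view its front end is flush with the stop.
- **Bystanders:** The jar and tape measure read the same depth points as at the start, to within a few millimetres. The arm hid the screwdriver's handle in the last top view, so I checked that one only by eye. It looks unmoved.
- **Disagreement:** The last camera measurement put the offcut's rear end at jig y of about 72 mm, where fully home is 70 mm. That is about the 2 mm calibration error, and I trusted the contact force and the flush front over it.

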